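# Put the hardbacks out on their display stands

## Robot

A 6-joint arm with a two-finger parallel gripper is mounted at the origin on the work surface. World frame = base frame: x ahead of the robot, y to its left, z up, the work surface at z = 0. Lengths are in mm, angles in rad, forces in N, time in s.
With the tool pointing down it reaches from about 350 to 775 mm from the base axis. Payload 7.3 kg.
Tool frame: the origin (TCP) lies at the very end of the fingers, on their centre line; the grasp point (between the pads) lies 19 mm behind it; z points along the fingers, y is the line along which they close (so a half turn about z gives the same grasp; the last joint's range is limited). The gripper opens to 92 mm and grips with 3 to 60 N. Pads are 19 mm wide; open, the fingers measure 130 mm over their backs; the gripper's body (75 mm by 190 mm) begins 47 mm behind the grasp point.
Start: joints at [1.083, 0.342, 1.524, -0, 1.275, -0.146], TCP at [175.958, 494.655, 226.741] pointing down, gripper open.
Joint ranges: [-2.53, 2.53], [-0.77, 2.02], [0.04, 2.7], [-1, 4.14], [0.28, 2.66], [-3.11, 3.11]. Speed limits (rad/s): [2.57, 2.57, 3.14, 3.14, 3.14, 3.14].

## Interface

Orientations are given as [roll, pitch, yaw] about the fixed x, y, z axes, in that order (R = Rz(yaw) Ry(pitch) Rx(roll)).
In Python, from plant import bot gives the robot as it stands.
- The arm moves only by the tool jog_arm, never from a script. Its argument "targets" is a list of rows, each an object with "xyz": the shift along the tool's x, y, z as a fraction of full scale, a list of three; "spin": the turn about the tool's z as a fraction of full scale. In form: [{"xyz": [x, y, z], "spin": spin}, ...]. A call has exactly 10 rows; each row shifts and turns the commanded pose from where the row before left it, along the tool's axes as they then stand; what a row does not reach is not made up. Full scale, the value 1, is 80 mm for a shift and 0.1 rad for a turn. A row lasts 1/8 s, in which the tool goes at most 62.5 mm and 10.7 degrees, less where a joint would pass 70% of its speed; a pose out of reach is approached as far as the arm can. A call with a number of a shift or a turn outside -1 to 1 is refused whole. A call with a gripper value outside its range is refused whole. "gripper" is the opening in per cent of the stroke, from 0 (shut) to 100 (fully open), set as the call begins (left out, the last holds). The fingers move at their own pace and stop on an object; the grip force is fixed at half the most. Time passes only in rows, so rows that do not move let the fingers close, or fill a call up. It gives the time, the measured TCP pose, the force, the opening and the grip force at its end, in the units of the state.
- bot.get_obs(): the state, without advancing time (a new reading comes with each control period).
- bot.capture(name): name is "side" or "top" or "wrist"; returns the picture (480x640x3 uint8, blue, green, red); there is no depth.
- bot.get_calibration(name): a dict with "vfov" (degrees; the focal length in pixels is half the picture's height over the tangent of half this angle, whatever the lens; pixels are square), "cx", "cy" (the principal point, pixels), "eye" and "rotation" of the camera in the world. Camera axes: x right, y down, z forward; pixel columns grow to the right and rows downward; lengths in mm; the calibration is good to about 2 mm. A picture is of the moment at which its call begins: read the wrist's pose just before it. get_calibration takes no time and is no camera call; for the wrist camera it gives the pose at the moment of the call.
- bot.close_job(): hands the job in; it is judged then, once.
The state is a dict: "time": time; "joint_positions": joint angles; "dq": joint speeds; "tau": joint torques, N m; "tool_pos": TCP position; "tcp_rot": TCP orientation; "contact_force": force on the tool from outside, world axes, zero at the start; "moment": the same for the moment, N m; "grip_width": finger opening in mm; "finger_force": force on a finger pad.
Only numpy, scipy, OpenCV 4.12 (cv2) and the standard library are available. Lean on these libraries where they do the work, as an engineer would, in place of code of your own. Each camera call takes 0.05 s, during which the arm holds its last target. There are 200 camera calls.

## Task

On the mobile library's counter, put the three hardback books out on display: stand each one on the stand of its own size (small on small, medium on medium, large on large), upright on the ledge behind the lip and leaning back against the wires, centred and square to the stand, with its picture cover to the front. Set them down gently, without letting them drop, and leave the card-index box, the pile of paperbacks and the date stamp where they are.

Things in the scene. Friction and masses are not known exactly. Their poses are not given: they have to be found in the camera images.
- book_small: the small hardback, standing upright: blue cloth boards, cream pages, a picture on the front cover only. 24 mm thick (x), 80 wide (y), 108 tall (z), about 130 g. Origin: centre of its underside; x points out of the picture cover, z up, spine at -y. At the start the picture looks away from the robot (within 35 degrees of +x).
- book_medium: the medium hardback, standing upright: blue cloth boards, cream pages, a picture on the front cover only. 28 mm thick (x), 105 wide (y), 135 tall (z), about 270 g. Origin: centre of its underside; x points out of the picture cover, z up, spine at -y. At the start the picture looks away from the robot (within 35 degrees of +x).
- book_large: the large hardback, standing upright: blue cloth boards, cream pages, a picture on the front cover only. 34 mm thick (x), 135 wide (y), 165 tall (z), about 500 g. Origin: centre of its underside; x points out of the picture cover, z up, spine at -y. At the start the picture looks away from the robot (within 35 degrees of +x).
- stand_small: the small display stand of wood and wire, fixed. Origin on the counter; x to its front (world +x within 20 deg), y along the ledge, z up. Wooden ledge 70 mm wide, wire back; both lean back 14 deg. They meet at right angles at x=-18, z=22 mm; from there the ledge runs 36 mm forward, rising 14 deg, to a lip 10 high, 6 thick; the back goes 66 mm up, leaning to -x. Struts on the counter to x=-70.
- stand_medium: the medium display stand of wood and wire, fixed. Origin on the counter; x to its front (world +x within 20 deg), y along the ledge, z up. Wooden ledge 92 mm wide, wire back; both lean back 14 deg. They meet at right angles at x=-18, z=22 mm; from there the ledge runs 40 mm forward, rising 14 deg, to a lip 10 high, 6 thick; the back goes 86 mm up, leaning to -x. Struts on the counter to x=-77.
- stand_large: the large display stand of wood and wire, fixed. Origin on the counter; x to its front (world +x within 20 deg), y along the ledge, z up. Wooden ledge 120 mm wide, wire back; both lean back 14 deg. They meet at right angles at x=-18, z=22 mm; from there the ledge runs 46 mm forward, rising 14 deg, to a lip 10 high, 6 thick; the back goes 112 mm up, leaning to -x. Struts on the counter to x=-85.
- card_box: card-index box: grey plastic box with black lid, 69 x 124 x 92 mm high, on the counter among the books; not to be moved. Origin: centre of its underside, z up, the 124 mm side along y.
- paperbacks: pile of three paperbacks lying flat, about 120 x 180 mm and 60 mm high; not to be moved. Origin: centre of its underside.
- date_stamp: black and steel date stamp standing on its foot, 58 x 34 x 76 mm high; not to be moved. Origin: centre of its underside.
Not all that is in view belongs to the job. Leave any pink or purple look-alike of the book_large alone.

How it is judged (in metres and radians):
At the end, for the whole second after the job is handed in: Each hardback rests, released and still, on the ledge of its own stand: between back and lip (within 6 mm), 13 mm of the middle, square within 10 degrees, leaning back 6 to 30 degrees, picture cover to the front. The card-index box, paperbacks and date stamp are within 20 mm of where they were (x of book_small in the frame of stand_small between -0.0144 and 0.0113 m and y of book_small in the frame of stand_small between -0.013 and 0.013 m and z of book_small in the frame of stand_small between 0.0179 and 0.0348 m and angle between book_small's own x axis and vertical between 1.047 and 1.466 rad and angle between each of book_small, book_medium, book_large's own z axis and vertical below 0.53 rad and angle between the y axis of book_small and the y axis of stand_small, either way round below 0.18 rad and linear speed of each of book_small, book_medium, book_large below 0.01 m/s and angular speed of each of book_small, book_medium, book_large below 0.05 rad/s and x of book_medium in the frame of stand_medium between -0.0124 and 0.0132 m and y of book_medium in the frame of stand_medium between -0.013 and 0.013 m and z of book_medium in the frame of stand_medium between 0.0184 and 0.0353 m and angle between book_medium's own x axis and vertical between 1.047 and 1.466 rad and angle between the y axis of book_medium and the y axis of stand_medium, either way round below 0.18 rad and x of book_large in the frame of stand_large between -0.0095 and 0.0161 m and y of book_large in the frame of stand_large between -0.013 and 0.013 m and z of book_large in the frame of stand_large between 0.0191 and 0.036 m and angle between book_large's own x axis and vertical between 1.047 and 1.466 rad and angle between the y axis of book_large and the y axis of stand_large, either way round below 0.18 rad and distance of each of card_box, paperbacks, date_stamp from where it was at the start of the episode below 0.02 m); the robot touches nothing.
It fails at once if the card box is pushed out of its place (more than 20 mm) (distance of card_box from where it was at the start of the episode above 0.02 m).
It fails at once if the pile of paperbacks is pushed out of its place (more than 20 mm) (distance of paperbacks from where it was at the start of the episode above 0.02 m).
It fails at once if the date stamp is pushed out of its place (more than 20 mm) (distance of date_stamp from where it was at the start of the episode above 0.02 m).
It fails at once if a book is rammed onto its stand (more than 60 N) (contact force between book_small and stand_small above 60 N or contact force between book_medium and stand_medium above 60 N or contact force between book_large and stand_large above 60 N).
It fails at once if a book is let fall (faster than 0.5 m/s with no finger on it, a drop of some 15 mm or more) ((linear speed of book_small above 0.5 m/s and contact force between book_small and the fingers below 0.1 N) or (linear speed of book_medium above 0.5 m/s and contact force between book_medium and the fingers below 0.1 N) or (linear speed of book_large above 0.5 m/s and contact force between book_large and the fingers below 0.1 N)).
It also fails if it takes over 102 s, if anything falls off the work surface, if the arm or the gripper's body presses on something with over 40 N, if the wrist force passes 120 N, or if a joint passes its speed limit or range.

## Working session

There is one attempt and no reset: what is moved stays moved. The work goes in short steps, Python scripts to look and compute and a tool call to move; the robot and the scene stay as the last step left them, time stands still between calls to the robot, and variables do not carry over. Pictures are saved under pics/ and viewed, at most 14 in all, crops included, and the job is handed in when it is done.

Besides the shell and the picture viewer there is one more tool, called after "Request:" in YAML: its name, and indented under it one key for each argument. jog_arm: Moves the arm, as the interface text tells. Shift numbers are shares of 80 mm and turn numbers shares of 0.1 rad, none past 1 either way. Its arguments: {"type":"object","properties":{"targets":{"type":"array","items":{"type":"object","properties":{"xyz":{"type":"array","items":{"type":"number"}},"spin":{"type":"number"}}}},"gripper":{"type":"number"}},"required":["targets"]}

```bash
mkdir -p pics; ls; python3 - <<'E'
from plant import bot
import cv2
for n in("top","side"):
    im=bot.capture(n); cv2.imwrite(f"pics/{n}0.png",im)
    c=bot.get_calibration(n); print(n,c)
o=bot.get_obs(); print(o)
E
```

```text
pics
top {'vfov': 50.42742445610874, 'cx': 323.07803537124283, 'cy': 231.61109391564256, 'eye': array([ 287.44384438,   -8.46027428, 1225.48490266]), 'rotation': array([-2.95681099,  0.01430437, -1.58144007])}
side {'vfov': 57.07261865920202, 'cx': 318.57672249634993, 'cy': 241.2524268841459, 'eye': array([ -32.89836269, -774.4840829 ,  637.89399408]), 'rotation': array([-2.13446867, -0.00807848, -0.59195979])}
{'time': 0.1, 'joint_positions': array([ 1.08301836e+00,  3.42636398e-01,  1.52490209e+00, -3.13345500e-05,
        1.27538038e+00, -1.45995700e-01]), 'dq': array([ 3.80160031e-05, -6.21954787e-04, -3.49103266e-03, -9.63155273e-04,
        9.70515560e-04, -1.44694240e-03]), 'tau': array([ 1.62165838e-03, -4.32005560e+01, -2.44694889e+01,  7.18976394e-02,
        5.26183995e-02, -5.27285795e-05]), 'tool_pos': array([175.78293139, 494.3261866 , 226.12986631]), 'tcp_rot': array([-3.14027619e+00, -1.63287918e-04,  2.79981943e+00]), 'contact_force': array([0.05051319, 0.45209822, 0.5186426 ]), 'moment': array([ 0.02122821, -0.02346559,  0.01286645]), 'finger_force': 0.0, 'grip_width': 91.94963461530317}
```

View pics/top0.png

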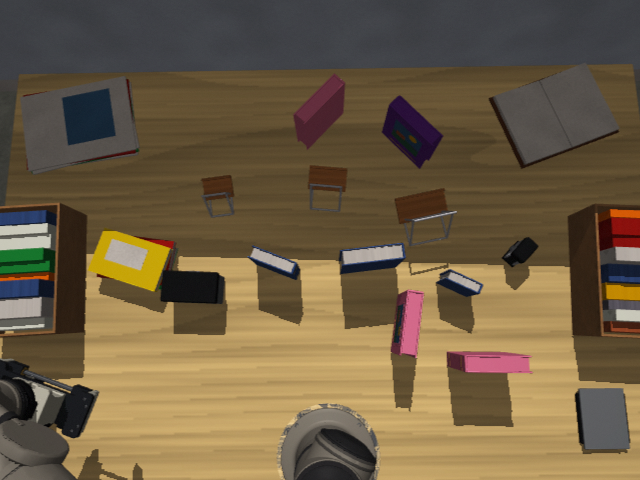

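View pics/side0.png

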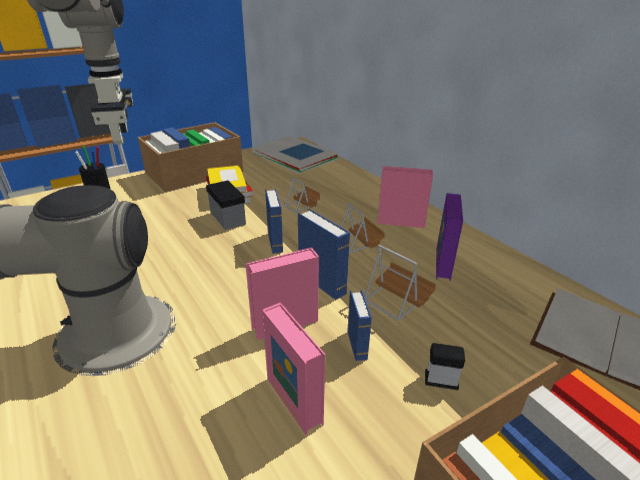

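```bash
cat > h.py <<'E'
import numpy as np,cv2
from scipy.spatial.transform import Rotation as Ro
from scipy.optimize import minimize
from plant import bot
S=4
def cal(n):
    c=bot.get_calibration(n); R=Ro.from_euler('xyz',c['rotation']).as_matrix()
    return 240/np.tan(np.radians(c['vfov']/2)),c['cx'],c['cy'],np.array(c['eye']),R
def proj(P,C):
    f,cx,cy,e,R=C; q=(np.atleast_2d(P)-e)@R
    return np.c_[cx+f*q[:,0]/q[:,2],cy+f*q[:,1]/q[:,2]]
def w(p,L):
    x,y,a=p[:3]; L=np.array(L,float); c,s=np.cos(a),np.sin(a)
    return np.c_[x+c*L[:,0]-s*L[:,1],y+s*L[:,0]+c*L[:,1],L[:,2]]
def box(t,b,h): return [(i*t/2,j*b/2,k*h) for i in(-1,1) for j in(-1,1) for k in(0,1)]
BK=dict(small=(24,80,108),medium=(28,105,135),large=(34,135,165))
ST=dict(small=(36,70,66),medium=(40,92,86),large=(46,120,112))
ca,sa=np.cos(np.radians(14)),np.sin(np.radians(14))
def sp(s,n,y): return (-18+s*ca-n*sa,y,22+s*sa+n*ca)
def ledge(l,b,k): return [sp(s,n,j*b/2) for s,n in((0,0),(l+6,0),(l+6,10),(l,10)) for j in(-1,1)]
def wire(l,b,k): return [sp(0,0,-b/2),sp(0,0,b/2),sp(0,k,b/2),sp(0,k,-b/2)]
def hullmask(uv):
    m=np.zeros((480*S,640*S),np.uint8)
    h=cv2.convexHull(((uv+.5)*S).astype(np.float32)).astype(np.int32); cv2.fillConvexPoly(m,h,1)
    return m
def fit(mask,L,p0,C):
    M=cv2.resize(mask,None,fx=S,fy=S,interpolation=cv2.INTER_NEAREST)
    def cost(p):
        m=hullmask(proj(w(p*[1,1,.01],L),C)); return 1-(m&M).sum()/max(1,(m|M).sum())
    best=None
    for a in(-50,-25,0,25,50):
        r=minimize(cost,[p0[0],p0[1],a],method='Nelder-Mead',options=dict(initial_simplex=[[p0[0],p0[1],a],[p0[0]+20,p0[1],a],[p0[0],p0[1]+20,a],[p0[0],p0[1],a+20]],maxiter=150))
        if best is None or r.fun<best.fun: best=r
    return best.x*[1,1,.01],best.fun
def px2w(u,v,z,C):
    f,cx,cy,e,R=C; d=R@[(u-cx)/f,(v-cy)/f,1]; return e+d*(z-e[2])/d[2]
def comp(m,u,v):
    n,l=cv2.connectedComponents(m.astype(np.uint8)); return (l==l[v,u]).astype(np.uint8)
E
cat > m.py <<'E'
from h import *
im=cv2.imread('pics/top0.png'); C=cal('top'); Cs=cal('side'); hsv=cv2.cvtColor(im,cv2.COLOR_BGR2HSV).astype(int)
b,g,r=[im[...,i].astype(int) for i in range(3)]
mb=(b>=r-25)&~((r>g+25))
big=cv2.imread('pics/side0.png'); tp=im.copy()
for n,(u,v) in dict(small=(461,281),medium=(274,261),large=(372,256)).items():
    m=mb.copy(); a=np.zeros_like(mb); a[v-22:v+22,u-42:u+42]=1
    m=cv2.morphologyEx((m&a).astype(np.uint8),cv2.MORPH_CLOSE,np.ones((3,3)))
    m=cv2.morphologyEx(m,cv2.MORPH_OPEN,np.ones((3,3))); m=comp(m,u,v)
    p,c=fit(m,box(*BK[n]),px2w(u,v,BK[n][2],C),C); print('book',n,p.round(3),round(c,3),m.sum())
    for I,K in((tp,C),(big,Cs)):
        q=proj(w(p,box(*BK[n])),K)
        cv2.polylines(I,[cv2.convexHull(q.astype(np.float32)).astype(int)],1,(0,255,0),1)
ms=(r-b>30)&(r-g>12)&(r<125)&(hsv[...,0]<14)
for n,(u,v) in dict(small=(218,186),medium=(328,179),large=(421,206)).items():
    print(im[v,u],hsv[v,u],im[v-25,u],hsv[v-25,u])
    a=np.zeros_like(ms); a[v-22:v+22,u-36:u+36]=1
    m=cv2.morphologyEx((ms&a).astype(np.uint8),cv2.MORPH_CLOSE,np.ones((3,3))); m=cv2.morphologyEx(m,cv2.MORPH_OPEN,np.ones((5,5)));m=comp(m,u,v)
    p,c=fit(m,ledge(*ST[n]),px2w(u,v,30,C),C); print('stand',n,p.round(3),round(c,3),m.sum())
    for I,K in((tp,C),(big,Cs)):
        cv2.polylines(I,[cv2.convexHull(proj(w(p,ledge(*ST[n])),K).astype(np.float32)).astype(int)],1,(0,255,0),1)
        cv2.polylines(I,[proj(w(p,wire(*ST[n])),K).astype(int)],1,(0,0,255),1)
A=cv2.resize(tp[150:310,190:500],None,fx=2.58,fy=2.58,interpolation=2)
cv2.imwrite('pics/ovt.png',A); cv2.imwrite('pics/ovs.png',cv2.resize(big[160:400,190:470],None,fx=2.5,fy=2.5,interpolation=2))
E
python3 m.py
```

```text
book small [ 382.315 -302.086   -0.43 ] 0.062 748
book medium [ 4.31771e+02  1.15525e+02 -3.84000e-01] 0.067 856
book large [ 4.37603e+02 -9.89520e+01  1.07000e-01] 0.036 1559
[20 41 72] [ 12 184  72] [46 76 93] [ 19 129  93]
stand small [6.28800e+02 2.62129e+02 4.00000e-02] 0.158 436
[20 43 74] [ 13 186  74] [48 76 93] [ 19 123  93]
stand medium [ 6.45771e+02 -5.70800e+00 -9.60000e-02] 0.129 639
[19 41 71] [ 13 187  71] [46 73 91] [ 18 126  91]
stand large [ 5.66861e+02 -2.30269e+02  2.33000e-01] 0.092 1142
```

View pics/ovt.png

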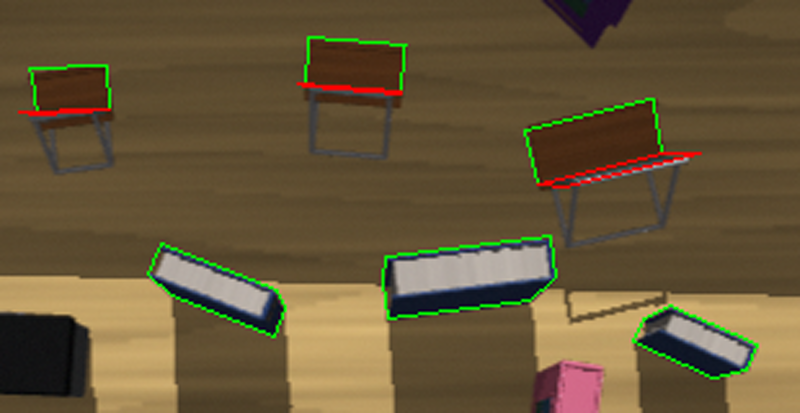

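View pics/ovs.png

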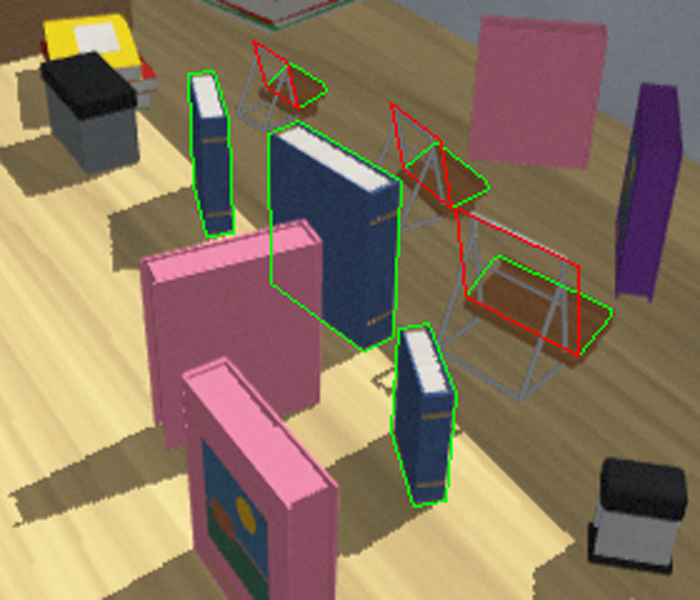

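```bash
python3 - <<'E'
import cv2,numpy as np
im=cv2.imread('pics/top0.png')
def c(x,y,w,h,k):
    A=cv2.resize(im[y:y+h,x:x+w],None,fx=k,fy=k,interpolation=2); A=np.clip(A*1.7,0,255).astype(np.uint8)
    for i in range(0,w,10): cv2.putText(A,str(x+i),(i*k,8),0,.3,(255,255,255)); cv2.line(A,(i*k,10),(i*k,h*k),(90,90,90),1) 
    for i in range(0,h,10): cv2.putText(A,str(y+i),(0,i*k+4),0,.3,(0,255,255)); cv2.line(A,(20,i*k),(w*k,i*k),(90,90,90),1)
    return A
a=np.hstack([c(195,168,50,50,8),c(300,160,50,50,8)]); b=c(385,182,80,20+2,10)
b=c(385,182,80,64,8)[:,:640]; 
cv2.imwrite('pics/z1.png',a); cv2.imwrite('pics/z2.png',b)
E
```

```text
(no output)
```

View pics/z1.png

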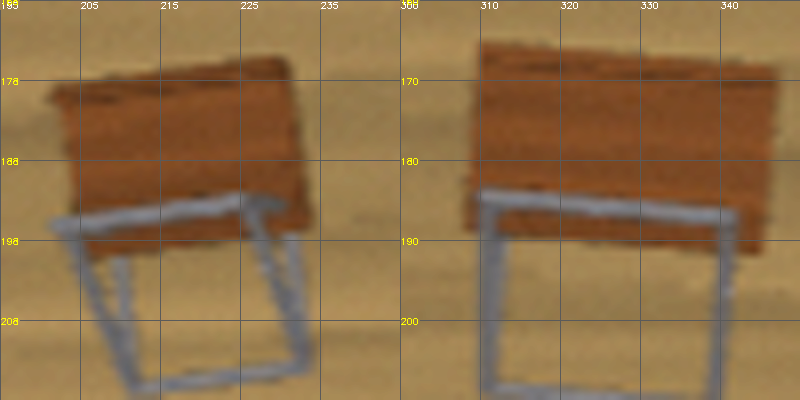

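View pics/z2.png

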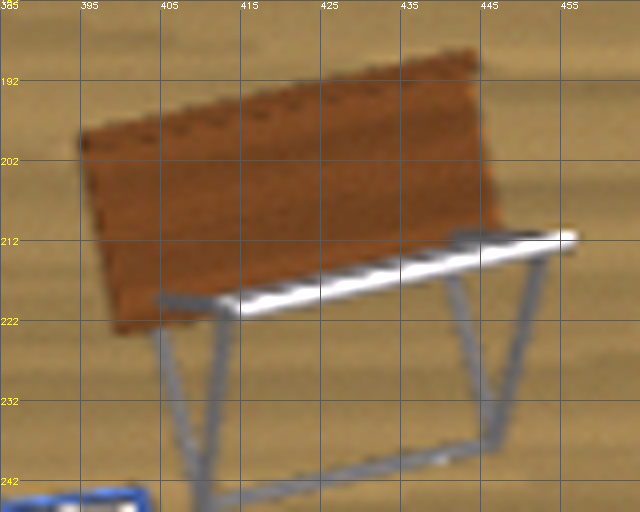

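```bash
cat > st.py <<'E'
from h import *
from scipy.optimize import least_squares
C=cal('top'); xs=dict(small=-70,medium=-77,large=-85)
D=dict(small=[(201.5,179.2),(230.9,175.5),(206.2,200.2),(233.8,196.8),(213.8,194.5),(222.3,215.2)],
medium=[(310,165),(347.2,168.5),(308.1,189),(345.6,191.7),(325.7,185.8),(325.3,209.2)],
large=[(395,199),(444.5,188.5),(400,223.5),(448.2,212.5),(435,216),(428.2,241.2)])
sv={}
for n,q in D.items():
    l,b,k=ST[n]; q=np.array(q)
    def L(t): return [sp(l+6,10,b/2),sp(l+6,10,-b/2),sp(0,-t,b/2),sp(0,-t,-b/2),sp(0,k,0),(xs[n],0,3)]
    f=lambda p:(proj(w(p*[1,1,.01,1],L(p[3])),C)-q).ravel()
    r=least_squares(f,[*px2w(*q[:4].mean(0),28,C)[:2],0,5],loss='soft_l1'); p=r.x*[1,1,.01,1]
    print(n,p.round(3)); print(r.fun.reshape(-1,2).round(1).tolist())
E
python3 st.py
```

```text
small [6.24532e+02 2.61258e+02 1.06000e-01 1.35100e+01]
[[0.2, 0.2], [-0.4, 0.6], [-0.2, -3.4], [0.4, -3.3], [-0.1, 0.2], [0.1, 2.2]]
medium [ 6.42098e+02 -5.88500e+00 -9.80000e-02  6.16150e+01]
[[-0.6, 1.0], [0.1, 0.5], [1.6, -3.1], [-0.2, -2.9], [0.1, -0.3], [-0.4, 2.7]]
large [ 5.67058e+02 -2.31268e+02  2.01000e-01 -1.18630e+01]
[[0.2, 0.3], [-0.3, 0.3], [-0.3, -2.9], [0.4, -2.3], [-0.1, 0.4], [0.2, 2.2]]
```

```bash
sed -i 's/sp(0,-t,b\/2),sp(0,-t,-b\/2)/sp(-t,-6,b\/2),sp(-t,-6,-b\/2)/; s/(xs\[n\],0,3)/(xs[n]-3,0,3)/' st.py; python3 st.py
cat > pl.py <<'E'
import sys; from h import *
def plan(x,y,z,yaw,n=10,via=None):
    o=bot.get_obs(); p=np.array(o['tool_pos']); a=o['tcp_rot'][2]
    if abs(o['tcp_rot'][0])<1: a+=np.pi
    T=np.array([x,y,z]); print('t',round(o['time'],2),'at',p.round(1),round(a,3),'grip',round(o['grip_width'],1))
    da=(a-yaw+np.pi)%(2*np.pi)-np.pi; st=np.round(np.clip(da/n,-.1,.1)/.1,2)
    for i in range(n):
        d=(T-p)/(n-i); c,s=np.cos(a),np.sin(a); t=np.array([c*d[0]+s*d[1],s*d[0]-c*d[1],-d[2]])/80
        t=np.round(np.clip(t,-1,1),2); print('{"xyz":%s,"spin":%g}'%(t.tolist(),st),end=',')
        t=t*80; p=p+[c*t[0]+s*t[1],s*t[0]-c*t[1],-t[2]]; a-=st*.1
    print('\nend',p.round(1),round(a,3))
if __name__=='__main__':
    v=[float(i) for i in sys.argv[1:6]]; plan(*v[:4],n=int(v[4]) if len(v)>4 else 10)
E
python3 pl.py 380 260 220 1.8
```

```text
small [6.26208e+02 2.61305e+02 1.06000e-01 9.87800e+00]
[[0.2, -0.4], [-0.4, -0.1], [-0.3, -0.0], [0.4, 0.0], [-0.1, -0.5], [0.2, 2.7]]
medium [ 6.44145e+02 -6.46700e+00 -9.90000e-02  1.09080e+01]
[[-0.4, 0.1], [0.3, -0.3], [0.1, -0.2], [-0.1, 0.2], [0.4, -1.1], [-0.3, 3.0]]
large [ 5.68803e+02 -2.31935e+02  2.05000e-01  8.95600e+00]
[[0.4, -0.4], [-0.2, -0.5], [-0.7, -0.1], [-0.7, 0.4], [0.2, -0.4], [0.9, 2.6]]
t 0.1 at [175.8 494.3 226.1] 2.8 grip 91.9
{"xyz":[-0.34, -0.19, 0.01],"spin":1},{"xyz":[-0.36, -0.16, 0.01],"spin":1},{"xyz":[-0.37, -0.12, 0.01],"spin":1},{"xyz":[-0.38, -0.08, 0.01],"spin":1},{"xyz":[-0.39, -0.04, 0.01],"spin":1},{"xyz":[-0.39, -0.01, 0.01],"spin":1},{"xyz":[-0.38, 0.03, 0.0],"spin":1},{"xyz":[-0.38, 0.07, 0.01],"spin":1},{"xyz":[-0.37, 0.11, 0.0],"spin":1},{"xyz":[-0.36, 0.15, 0.01],"spin":1},
end [379.8 259.7 219.7] 1.8
```

Request:
jog_arm:
  targets:
    - {"xyz": [-0.34, -0.19, 0.01], "spin": 1}
    - {"xyz": [-0.36, -0.16, 0.01], "spin": 1}
    - {"xyz": [-0.37, -0.12, 0.01], "spin": 1}
    - {"xyz": [-0.38, -0.08, 0.01], "spin": 1}
    - {"xyz": [-0.39, -0.04, 0.01], "spin": 1}
    - {"xyz": [-0.39, -0.01, 0.01], "spin": 1}
    - {"xyz": [-0.38, 0.03, 0], "spin": 1}
    - {"xyz": [-0.38, 0.07, 0.01], "spin": 1}
    - {"xyz": [-0.37, 0.11, 0], "spin": 1}
    - {"xyz": [-0.36, 0.15, 0.01], "spin": 1}
  gripper: 100

```text
time: 1.35
tool_pos: [380.4, 259.2, 220.1]
tcp_rot: [-3.141, 0.0, 1.796]
contact_force: [0.8, 1.0, -0.2]
grip_width: 91.8
finger_force: 0.0
```

```bash
python3 pl.py 431.8 115.5 215 1.187
```

```text
t 1.35 at [380.4 259.2 220.1] 1.796 grip 91.8
{"xyz":[-0.19, 0.02, 0.01],"spin":0.61},{"xyz":[-0.19, 0.03, 0.01],"spin":0.61},{"xyz":[-0.18, 0.05, 0.01],"spin":0.61},{"xyz":[-0.18, 0.06, 0.0],"spin":0.61},{"xyz":[-0.18, 0.07, 0.01],"spin":0.61},{"xyz":[-0.17, 0.08, 0.0],"spin":0.61},{"xyz":[-0.17, 0.09, 0.01],"spin":0.61},{"xyz":[-0.17, 0.1, 0.0],"spin":0.61},{"xyz":[-0.16, 0.11, 0.01],"spin":0.61},{"xyz":[-0.15, 0.11, 0.0],"spin":0.61},
end [431.8 115.2 215.3] 1.186
```

Model accurate. Go over the medium book.

Request:
jog_arm:
  targets:
    - {"xyz": [-0.19, 0.02, 0.01], "spin": 0.61}
    - {"xyz": [-0.19, 0.03, 0.01], "spin": 0.61}
    - {"xyz": [-0.18, 0.05, 0.01], "spin": 0.61}
    - {"xyz": [-0.18, 0.06, 0], "spin": 0.61}
    - {"xyz": [-0.18, 0.07, 0.01], "spin": 0.61}
    - {"xyz": [-0.17, 0.08, 0], "spin": 0.61}
    - {"xyz": [-0.17, 0.09, 0.01], "spin": 0.61}
    - {"xyz": [-0.17, 0.1, 0], "spin": 0.61}
    - {"xyz": [-0.16, 0.11, 0.01], "spin": 0.61}
    - {"xyz": [-0.15, 0.11, 0], "spin": 0.61}

```text
time: 2.6
tool_pos: [432.2, 115.3, 215.4]
tcp_rot: [-3.141, -0.0, 1.186]
contact_force: [0.6, 0.4, -0.2]
grip_width: 91.7
finger_force: 0.0
```

```bash
python3 - <<'E'
from h import *
C=cal('wrist'); im=bot.capture('wrist'); q=proj(w([431.8,115.5,-.384],box(*BK['medium'])),C)
cv2.polylines(im,[cv2.convexHull(q.astype(np.float32)).astype(int)],1,(0,255,0),1)
cv2.imwrite('pics/w1.png',im)
E
python3 pl.py 431.8 115.5 108 1.187
```

```text
t 2.65 at [432.7 114.1 215.5] 1.183 grip 91.8
{"xyz":[0.0, -0.0, 0.13],"spin":-0},{"xyz":[0.0, -0.0, 0.13],"spin":-0},{"xyz":[0.0, -0.0, 0.14],"spin":-0},{"xyz":[0.0, -0.0, 0.13],"spin":-0},{"xyz":[0.0, -0.0, 0.14],"spin":-0},{"xyz":[0.0, -0.0, 0.13],"spin":-0},{"xyz":[0.0, -0.0, 0.14],"spin":-0},{"xyz":[0.0, -0.01, 0.13],"spin":-0},{"xyz":[0.01, -0.0, 0.14],"spin":-0},{"xyz":[0.0, -0.01, 0.13],"spin":-0},
end [431.5 115.4 108.3] 1.183
```

View pics/w1.png

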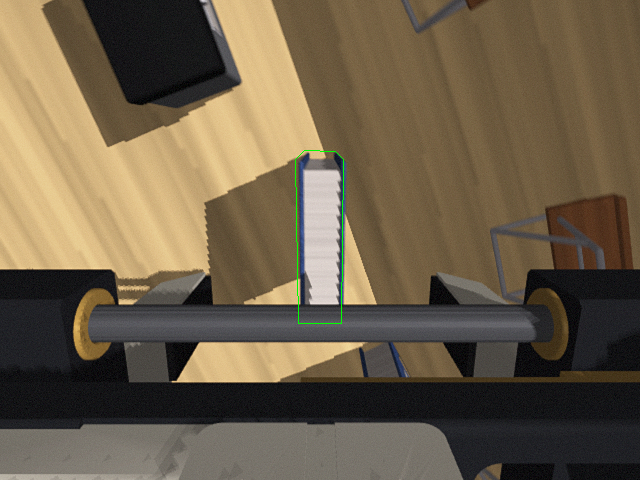

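The wrist view shows the medium book (px 296–343 × 152–323) squarely between the fingers; the outline agrees within a few px.

Request:
jog_arm:
  targets:
    - {"xyz": [0, 0, 0.15], "spin": 0}
    - {"xyz": [0, 0, 0.15], "spin": 0}
    - {"xyz": [0, 0, 0.15], "spin": 0}
    - {"xyz": [0, 0, 0.15], "spin": 0}
    - {"xyz": [0, 0, 0.15], "spin": 0}
    - {"xyz": [0, 0, 0.15], "spin": 0}
    - {"xyz": [0, 0, 0.15], "spin": 0}
    - {"xyz": [0, 0, 0.15], "spin": 0}
    - {"xyz": [0, 0, 0.14], "spin": 0}
    - {"xyz": [0, 0, 0], "spin": 0}

```text
time: 3.9
tool_pos: [431.3, 116.2, 107.5]
tcp_rot: [-3.14, 0.001, 1.19]
contact_force: [1.4, -0.0, 0.2]
grip_width: 91.9
finger_force: 0.0
```

Request:
jog_arm:
  targets:
    - {"xyz": [0, 0, 0], "spin": 0}
    - {"xyz": [0, 0, 0], "spin": 0}
    - {"xyz": [0, 0, 0], "spin": 0}
    - {"xyz": [0, 0, 0], "spin": 0}
    - {"xyz": [0, 0, 0], "spin": 0}
    - {"xyz": [0, 0, 0], "spin": 0}
    - {"xyz": [0, 0, 0], "spin": 0}
    - {"xyz": [0, 0, 0], "spin": 0}
    - {"xyz": [0, 0, 0], "spin": 0}
    - {"xyz": [0, 0, 0], "spin": 0}
  gripper: 0

```text
time: 5.15
tool_pos: [431.9, 116.3, 108.3]
tcp_rot: [3.142, -0.0, 1.19]
contact_force: [-0.0, -0.0, -0.3]
grip_width: 27.5
finger_force: 30.0
```

```bash
python3 pl.py 431.8 116 235 1.187 5; python3 - <<'E'
E
cat >> pl.py <<'E'
E
python3 - <<'E'
import sys; sys.argv=['x']
sys.path.insert(0,'.')
import pl,numpy as np
class B:
    def get_obs(s): return dict(tool_pos=[431.9,116.3,235],tcp_rot=[3.14,0,1.19],time=0,grip_width=0)
pl.bot=B(); pl.plan(643.6,-6.4,235,1.472,15)
E
```

```text
t 5.15 at [431.9 116.3 108.3] 1.19 grip 27.5
{"xyz":[-0.0, 0.0, -0.32],"spin":0.01},{"xyz":[-0.0, 0.0, -0.32],"spin":0.01},{"xyz":[-0.0, 0.0, -0.31],"spin":0.01},{"xyz":[-0.0, 0.0, -0.32],"spin":0.01},{"xyz":[-0.0, 0.0, -0.31],"spin":0.01},
end [431.9 116.3 234.7] 1.185
t 0 at [431.9 116.3 235. ] 1.19 grip 0
{"xyz":[-0.03, 0.2, -0.0],"spin":-0.19},{"xyz":[-0.03, 0.2, -0.0],"spin":-0.19},{"xyz":[-0.04, 0.2, -0.0],"spin":-0.19},{"xyz":[-0.04, 0.2, -0.0],"spin":-0.19},{"xyz":[-0.04, 0.2, -0.0],"spin":-0.19},{"xyz":[-0.05, 0.2, -0.0],"spin":-0.19},{"xyz":[-0.05, 0.2, -0.0],"spin":-0.19},{"xyz":[-0.06, 0.2, -0.0],"spin":-0.19},{"xyz":[-0.06, 0.19, -0.0],"spin":-0.19},{"xyz":[-0.06, 0.19, -0.0],"spin":-0.19},{"xyz":[-0.07, 0.19, -0.0],"spin":-0.19},{"xyz":[-0.07, 0.19, -0.0],"spin":-0.19},{"xyz":[-0.07, 0.19, -0.0],"spin":-0.19},{"xyz":[-0.08, 0.19, -0.0],"spin":-0.19},{"xyz":[-0.09, 0.19, -0.0],"spin":-0.19},
end [643.5  -6.7 235. ] 1.475
```

Request:
jog_arm:
  targets:
    - {"xyz": [0, 0, -0.1], "spin": 0}
    - {"xyz": [0, 0, -0.3], "spin": 0}
    - {"xyz": [0, 0, -0.4], "spin": 0}
    - {"xyz": [0, 0, -0.4], "spin": 0}
    - {"xyz": [0, 0, -0.3], "spin": 0}
    - {"xyz": [0, 0, -0.08], "spin": 0}
    - {"xyz": [-0.03, 0.2, 0], "spin": -0.19}
    - {"xyz": [-0.03, 0.2, 0], "spin": -0.19}
    - {"xyz": [-0.04, 0.2, 0], "spin": -0.19}
    - {"xyz": [-0.04, 0.2, 0], "spin": -0.19}

```text
time: 6.4
tool_pos: [488.1, 83.3, 233.9]
tcp_rot: [-3.14, 0.0, 1.267]
contact_force: [0.4, -0.0, -2.9]
grip_width: 27.6
finger_force: 30.0
```

Request:
jog_arm:
  targets:
    - {"xyz": [-0.04, 0.2, 0], "spin": -0.19}
    - {"xyz": [-0.05, 0.2, 0], "spin": -0.19}
    - {"xyz": [-0.05, 0.2, 0], "spin": -0.19}
    - {"xyz": [-0.06, 0.2, 0], "spin": -0.19}
    - {"xyz": [-0.06, 0.19, 0], "spin": -0.19}
    - {"xyz": [-0.06, 0.19, 0], "spin": -0.19}
    - {"xyz": [-0.07, 0.19, 0], "spin": -0.19}
    - {"xyz": [-0.07, 0.19, 0], "spin": -0.19}
    - {"xyz": [-0.07, 0.19, 0], "spin": -0.19}
    - {"xyz": [-0.08, 0.19, 0], "spin": -0.19}

```text
time: 7.65
tool_pos: [630.0, 1.6, 234.5]
tcp_rot: [-3.141, -0.0, 1.457]
contact_force: [0.9, 0.1, -1.5]
grip_width: 27.6
finger_force: 30.0
```

```bash
python3 - <<'E'
from pl import *
plan(643.6,-6.4,150,1.472)
E
```

```text
t 7.65 at [630.    1.6 234.5] 1.457 grip 27.6
{"xyz":[-0.01, 0.02, 0.11],"spin":-0.01},{"xyz":[-0.01, 0.02, 0.11],"spin":-0.01},{"xyz":[-0.01, 0.02, 0.1],"spin":-0.01},{"xyz":[-0.01, 0.02, 0.11],"spin":-0.01},{"xyz":[-0.01, 0.02, 0.1],"spin":-0.01},{"xyz":[-0.01, 0.02, 0.11],"spin":-0.01},{"xyz":[-0.01, 0.02, 0.1],"spin":-0.01},{"xyz":[-0.0, 0.01, 0.11],"spin":-0.01},{"xyz":[-0.01, 0.02, 0.1],"spin":-0.01},{"xyz":[-0.0, 0.01, 0.11],"spin":-0.01},
end [643.6  -6.4 149.7] 1.467
```

Request:
jog_arm:
  targets:
    - {"xyz": [-0.03, 0.06, 0], "spin": -0.05}
    - {"xyz": [-0.03, 0.06, 0], "spin": -0.05}
    - {"xyz": [-0.02, 0.06, 0.1], "spin": -0.05}
    - {"xyz": [0, 0, 0.15], "spin": 0}
    - {"xyz": [0, 0, 0.15], "spin": 0}
    - {"xyz": [0, 0, 0.15], "spin": 0}
    - {"xyz": [0, 0, 0.15], "spin": 0}
    - {"xyz": [0, 0, 0.15], "spin": 0}
    - {"xyz": [0, 0, 0.1], "spin": 0}
    - {"xyz": [0, 0, 0.04], "spin": 0}

```text
time: 8.9
tool_pos: [642.6, -5.8, 154.9]
tcp_rot: [-3.141, -0.0, 1.471]
contact_force: [0.1, -0.8, -2.4]
grip_width: 27.9
finger_force: 30.0
```

```bash
cat > look.py <<'E'
import sys; from h import *
# name, pic name: draw book (vertical at TCP) and stand in side+top views
n,zo,pn=sys.argv[1],float(sys.argv[2]),sys.argv[3]
SP=dict(small=(626.2,261.3,.106),medium=(644.1,-6.5,-.099),large=(568.8,-231.9,.205))
o=bot.get_obs(); p=o['tool_pos']; print(p.round(1),o['tcp_rot'].round(3),o['contact_force'].round(1),o['grip_width'].round(1))
out=[]
for v in('side','top'):
    im=bot.capture(v); C=cal(v); raw=im.copy()
    L=[(a,b,c+p[2]-zo) for a,b,c in box(*BK[n])]
    q=proj(w([p[0],p[1],o['tcp_rot'][2]-np.pi/2],L),C)
    if zo>0: cv2.polylines(im,[cv2.convexHull(q.astype(np.float32)).astype(int)],1,(0,255,0),1)
    for L in(ledge(*ST[n]),): cv2.polylines(im,[cv2.convexHull(proj(w(SP[n],L),C).astype(np.float32)).astype(int)],1,(0,255,255),1)
    cv2.polylines(im,[proj(w(SP[n],wire(*ST[n])),C).astype(int)],1,(0,0,255),1)
    c=proj([[*SP[n][:2],80]],C)[0].astype(int); h=75
    y0,x0=np.clip(c[1]-h,0,480-2*h),np.clip(c[0]-h+0,0,640-2*h)
    out.append(cv2.resize(im[y0:y0+2*h,x0:x0+2*h],(400,400),interpolation=2))
cv2.imwrite(f'pics/{pn}.png',np.clip(np.hstack(out)*1.3,0,255))
E
python3 look.py medium 108.3 l1
```

```text
Traceback (most recent call last):
  File "look.py", line 5, in <module>
    o=bot.get_obs(); p=o['tool_pos']; print(p.round(1),o['tcp_rot'].round(3),o['contact_force'].round(1),o['grip_width'].round(1))
                                                                                                         ^^^^^^^^^^^^^^^^^^^^^
AttributeError: 'float' object has no attribute 'round'
```

```bash
sed -i "s/o\['grip_width'\].round(1)/o['grip_width']/" look.py; python3 look.py medium 108.3 l1
```

```text
[642.6  -5.8 154.9] [-3.141 -0.     1.471] [ 0.1 -0.8 -2.4] 27.94972380877405[ WARN:0@3.574] global loadsave.cpp:1063 imwrite_ Unsupported depth image for selected encoder is fallbacked to CV_8U.
```

View pics/l1.png

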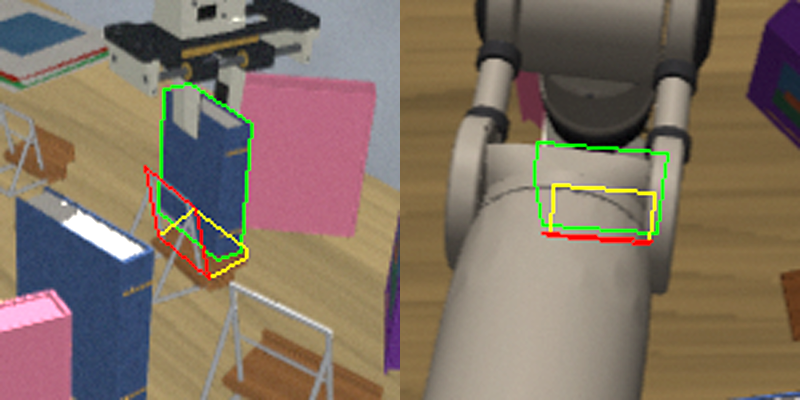

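Request:
jog_arm:
  targets:
    - {"xyz": [0, 0.01, 0.04], "spin": 0}
    - {"xyz": [0, 0, 0.04], "spin": 0}
    - {"xyz": [0, 0, 0.03], "spin": 0}
    - {"xyz": [0, 0, 0.03], "spin": 0}
    - {"xyz": [0, 0, 0.02], "spin": 0}
    - {"xyz": [0, 0, 0.01], "spin": 0}
    - {"xyz": [0, 0, 0.01], "spin": 0}
    - {"xyz": [0, 0, 0.01], "spin": 0}
    - {"xyz": [0, 0, 0.01], "spin": 0}
    - {"xyz": [0, 0, 0], "spin": 0}

```text
time: 10.25
tool_pos: [643.5, -5.9, 139.4]
tcp_rot: [-3.142, -0.0, 1.471]
contact_force: [1.0, 0.1, -2.6]
grip_width: 28.1
finger_force: 30.0
```

Request:
jog_arm:
  targets:
    - {"xyz": [0, 0, 0.01], "spin": 0}
    - {"xyz": [0, 0, 0], "spin": 0}
    - {"xyz": [0, 0, 0.01], "spin": 0}
    - {"xyz": [0, 0, 0], "spin": 0}
    - {"xyz": [0, 0, 0.01], "spin": 0}
    - {"xyz": [0, 0, 0], "spin": 0}
    - {"xyz": [0, 0, 0], "spin": 0}
    - {"xyz": [0, 0, 0], "spin": 0}
    - {"xyz": [0, 0, 0], "spin": 0}
    - {"xyz": [0, 0, 0], "spin": 0}

```text
time: 11.5
tool_pos: [643.7, -5.9, 137.7]
tcp_rot: [3.141, -0.0, 1.471]
contact_force: [-1.8, 0.8, 4.8]
grip_width: 27.8
finger_force: 30.0
```

Request:
jog_arm:
  targets:
    - {"xyz": [0, 0, 0], "spin": 0}
    - {"xyz": [0, 0, 0], "spin": 0}
    - {"xyz": [0, 0, 0], "spin": 0}
    - {"xyz": [0, 0, 0], "spin": 0}
    - {"xyz": [0, 0, 0], "spin": 0}
    - {"xyz": [0, 0, 0], "spin": 0}
    - {"xyz": [0, 0, 0], "spin": 0}
    - {"xyz": [0, 0, 0], "spin": 0}
    - {"xyz": [0, 0, 0], "spin": 0}
    - {"xyz": [0, 0, 0], "spin": 0}
  gripper: 38

```text
time: 12.75
tool_pos: [643.6, -5.9, 137.1]
tcp_rot: [3.142, -0.0, 1.471]
contact_force: [0.0, -0.0, -0.5]
grip_width: 34.8
finger_force: 0.1
```

Request:
jog_arm:
  targets:
    - {"xyz": [0, -0.02, 0], "spin": 0}
    - {"xyz": [0, -0.02, 0], "spin": 0}
    - {"xyz": [0, -0.02, 0], "spin": 0}
    - {"xyz": [0, -0.02, 0], "spin": 0}
    - {"xyz": [0, -0.02, 0], "spin": 0}
    - {"xyz": [0, -0.02, 0], "spin": 0}
    - {"xyz": [0, -0.02, 0], "spin": 0}
    - {"xyz": [0, -0.02, 0], "spin": 0}
    - {"xyz": [0, 0, 0], "spin": 0}
    - {"xyz": [0, 0, 0], "spin": 0}
  gripper: 55

```text
time: 14.0
tool_pos: [630.9, -4.6, 137.2]
tcp_rot: [3.141, -0.0, 1.471]
contact_force: [-0.5, -0.7, 0.7]
grip_width: 50.3
finger_force: 0.3
```

Request:
jog_arm:
  targets:
    - {"xyz": [0, -0.01, 0], "spin": 0}
    - {"xyz": [0, -0.01, 0], "spin": 0}
    - {"xyz": [0, -0.01, 0], "spin": 0}
    - {"xyz": [0, -0.01, 0], "spin": 0}
    - {"xyz": [0, 0, 0], "spin": 0}
    - {"xyz": [0, 0, 0], "spin": 0}
    - {"xyz": [0, 0, 0], "spin": 0}
    - {"xyz": [0, 0, 0], "spin": 0}
    - {"xyz": [0, 0, 0], "spin": 0}
    - {"xyz": [0, 0, 0], "spin": 0}
  gripper: 75

```text
time: 15.25
tool_pos: [627.6, -4.3, 137.1]
tcp_rot: [-3.142, -0.0, 1.471]
contact_force: [0.2, 0.1, -0.4]
grip_width: 68.7
finger_force: 0.1
```

Request:
jog_arm:
  targets:
    - {"xyz": [0, 0, 0], "spin": 0}
    - {"xyz": [0, 0, 0], "spin": 0}
    - {"xyz": [0, 0, 0], "spin": 0}
    - {"xyz": [0, 0, 0], "spin": 0}
    - {"xyz": [0, 0, 0], "spin": 0}
    - {"xyz": [0, 0, 0], "spin": 0}
    - {"xyz": [0, 0, -0.2], "spin": 0}
    - {"xyz": [0, 0, -0.3], "spin": 0}
    - {"xyz": [0, 0, -0.4], "spin": 0}
    - {"xyz": [0, 0, -0.4], "spin": 0}
  gripper: 100

```text
time: 16.5
tool_pos: [627.7, -4.3, 243.4]
tcp_rot: [3.14, -0.0, 1.471]
contact_force: [-0.9, 0.9, -0.6]
grip_width: 91.6
finger_force: 0.0
```

```bash
python3 look.py medium 0 l2 2>/dev/null; python3 pl.py 437.6 -99 200 1.678 10
```

```text
[627.7  -4.3 243.4] [ 3.14  -0.     1.471] [-0.9  0.9 -0.6] 91.61336386499855
t 16.6 at [629.5  -4.5 246.7] 1.471 grip 91.5
{"xyz":[-0.14, -0.23, 0.06],"spin":-0.21},{"xyz":[-0.14, -0.23, 0.06],"spin":-0.21},{"xyz":[-0.13, -0.23, 0.06],"spin":-0.21},{"xyz":[-0.13, -0.24, 0.06],"spin":-0.21},{"xyz":[-0.12, -0.24, 0.06],"spin":-0.21},{"xyz":[-0.12, -0.24, 0.06],"spin":-0.21},{"xyz":[-0.11, -0.24, 0.06],"spin":-0.21},{"xyz":[-0.11, -0.24, 0.05],"spin":-0.21},{"xyz":[-0.1, -0.25, 0.06],"spin":-0.21},{"xyz":[-0.09, -0.25, 0.05],"spin":-0.21},
end [437.4 -98.8 200.3] 1.681
```

View pics/l2.png

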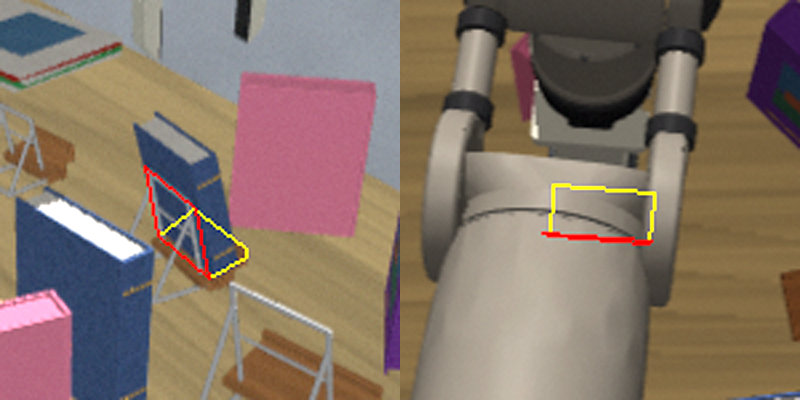

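The medium book leans back on its wires (px 135–245 × 115–270 in the crop). On to the large book.

Request:
jog_arm:
  targets:
    - {"xyz": [-0.14, -0.23, 0.06], "spin": -0.21}
    - {"xyz": [-0.14, -0.23, 0.06], "spin": -0.21}
    - {"xyz": [-0.13, -0.23, 0.06], "spin": -0.21}
    - {"xyz": [-0.13, -0.24, 0.06], "spin": -0.21}
    - {"xyz": [-0.12, -0.24, 0.06], "spin": -0.21}
    - {"xyz": [-0.12, -0.24, 0.06], "spin": -0.21}
    - {"xyz": [-0.11, -0.24, 0.06], "spin": -0.21}
    - {"xyz": [-0.11, -0.24, 0.05], "spin": -0.21}
    - {"xyz": [-0.1, -0.25, 0.06], "spin": -0.2}
    - {"xyz": [-0.09, -0.25, 0.05], "spin": -0.2}

```text
time: 17.85
tool_pos: [434.7, -98.8, 194.6]
tcp_rot: [3.142, -0.0, 1.679]
contact_force: [0.2, -0.4, 0.6]
grip_width: 91.8
finger_force: 0.0
```

```bash
python3 - <<'E'
from h import *
C=cal('wrist'); im=bot.capture('wrist'); q=proj(w([437.6,-99,.107],box(*BK['large'])),C)
cv2.polylines(im,[cv2.convexHull(q.astype(np.float32)).astype(int)],1,(0,255,0),1)
cv2.imwrite('pics/w2.png',im)
E
python3 pl.py 437.6 -99 138 1.678 8
```

```text
t 17.9 at [432.4 -99.1 194. ] 1.68 grip 91.6
{"xyz":[-0.0, 0.01, 0.09],"spin":0},{"xyz":[-0.0, 0.01, 0.09],"spin":0},{"xyz":[-0.0, 0.01, 0.09],"spin":0},{"xyz":[-0.0, 0.01, 0.09],"spin":0},{"xyz":[-0.0, 0.01, 0.08],"spin":0},{"xyz":[-0.0, 0.0, 0.09],"spin":0},{"xyz":[-0.0, 0.01, 0.08],"spin":0},{"xyz":[-0.01, 0.0, 0.09],"spin":0},
end [437.2 -99.4 138. ] 1.68
```

View pics/w2.png

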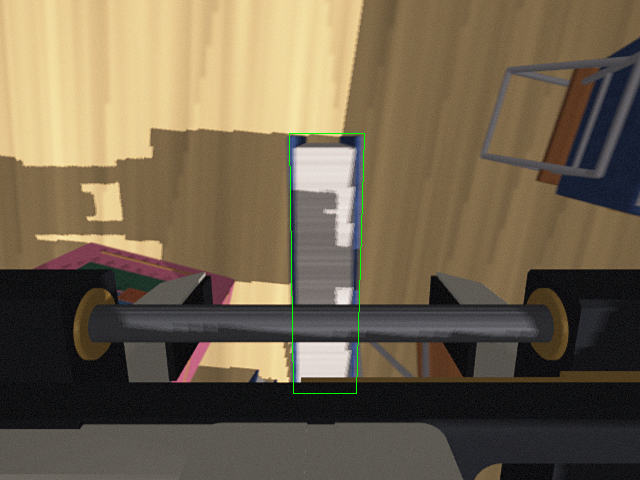

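Request:
jog_arm:
  targets:
    - {"xyz": [0, 0.01, 0.1], "spin": 0}
    - {"xyz": [0, 0.01, 0.1], "spin": 0}
    - {"xyz": [0, 0.01, 0.1], "spin": 0}
    - {"xyz": [0, 0.01, 0.1], "spin": 0}
    - {"xyz": [0, 0.01, 0.1], "spin": 0}
    - {"xyz": [0, 0.01, 0.1], "spin": 0}
    - {"xyz": [0, 0, 0.07], "spin": 0}
    - {"xyz": [0, 0, 0.03], "spin": 0}
    - {"xyz": [0, 0, 0], "spin": 0}
    - {"xyz": [0, 0, 0], "spin": 0}

```text
time: 19.15
tool_pos: [440.4, -98.2, 139.0]
tcp_rot: [3.141, 0.0, 1.679]
contact_force: [-0.8, -0.1, -0.0]
grip_width: 92.0
finger_force: 0.0
```

Request:
jog_arm:
  targets:
    - {"xyz": [0, 0, 0], "spin": 0}
    - {"xyz": [0, 0, 0], "spin": 0}
    - {"xyz": [0, 0, 0], "spin": 0}
    - {"xyz": [0, 0, 0], "spin": 0}
    - {"xyz": [0, 0, 0], "spin": 0}
    - {"xyz": [0, 0, 0], "spin": 0}
    - {"xyz": [0, 0, 0], "spin": 0}
    - {"xyz": [0, 0, 0], "spin": 0}
    - {"xyz": [0, 0, 0], "spin": 0}
    - {"xyz": [0, 0, 0], "spin": 0}
  gripper: 0

```text
time: 20.4
tool_pos: [440.2, -98.0, 138.6]
tcp_rot: [-3.141, -0.0, 1.679]
contact_force: [-0.5, -0.7, -0.4]
grip_width: 34.2
finger_force: 29.9
```

```bash
cat > pv.py <<'E'
import sys,pl
v=[float(i) for i in sys.argv[1:]]
class B:
    def get_obs(s): return dict(tool_pos=v[:3],tcp_rot=[3.14,0,v[3]],time=0,grip_width=0)
pl.bot=B(); pl.plan(*v[4:8],n=int(v[8]))
E
python3 pv.py 440.2 -98 286 1.679 571.7 -231.3 286 1.776 12
```

```text
t 0 at [440.2 -98.  286. ] 1.679 grip 0
{"xyz":[-0.15, 0.12, -0.0],"spin":-0.08},{"xyz":[-0.15, 0.12, -0.0],"spin":-0.08},{"xyz":[-0.16, 0.12, -0.0],"spin":-0.08},{"xyz":[-0.16, 0.12, -0.0],"spin":-0.08},{"xyz":[-0.16, 0.12, -0.0],"spin":-0.08},{"xyz":[-0.16, 0.11, -0.0],"spin":-0.08},{"xyz":[-0.16, 0.11, -0.0],"spin":-0.08},{"xyz":[-0.16, 0.11, -0.0],"spin":-0.08},{"xyz":[-0.16, 0.11, -0.0],"spin":-0.08},{"xyz":[-0.16, 0.11, -0.0],"spin":-0.08},{"xyz":[-0.16, 0.11, -0.0],"spin":-0.08},{"xyz":[-0.16, 0.11, -0.0],"spin":-0.08},
end [ 571.6 -231.7  286. ] 1.775
```

Request:
jog_arm:
  targets:
    - {"xyz": [0, 0, -0.05], "spin": 0}
    - {"xyz": [0, 0, -0.15], "spin": 0}
    - {"xyz": [0, 0, -0.25], "spin": 0}
    - {"xyz": [0, 0, -0.3], "spin": 0}
    - {"xyz": [0, 0, -0.3], "spin": 0}
    - {"xyz": [0, 0, -0.3], "spin": 0}
    - {"xyz": [0, 0, -0.25], "spin": 0}
    - {"xyz": [0, 0, -0.15], "spin": 0}
    - {"xyz": [0, 0, -0.1], "spin": 0}
    - {"xyz": [0, 0, 0], "spin": 0}

```text
time: 21.65
tool_pos: [440.3, -98.1, 286.9]
tcp_rot: [3.141, 0.0, 1.679]
contact_force: [0.5, -0.0, -4.5]
grip_width: 33.7
finger_force: 29.9
```

Request:
jog_arm:
  targets:
    - {"xyz": [-0.1, 0.08, 0], "spin": -0.1}
    - {"xyz": [-0.2, 0.15, 0], "spin": -0.1}
    - {"xyz": [-0.22, 0.16, 0], "spin": -0.1}
    - {"xyz": [-0.22, 0.16, 0], "spin": -0.1}
    - {"xyz": [-0.22, 0.15, 0], "spin": -0.1}
    - {"xyz": [-0.22, 0.15, 0], "spin": -0.1}
    - {"xyz": [-0.22, 0.15, 0], "spin": -0.1}
    - {"xyz": [-0.22, 0.15, 0], "spin": -0.1}
    - {"xyz": [-0.2, 0.14, 0], "spin": -0.1}
    - {"xyz": [-0.05, 0.03, 0], "spin": -0.06}

```text
time: 22.9
tool_pos: [567.7, -231.1, 284.9]
tcp_rot: [-3.14, -0.001, 1.774]
contact_force: [-0.4, -0.5, -4.1]
grip_width: 33.7
finger_force: 29.9
```

```bash
python3 pl.py 571.7 -231.3 186 1.776 9
```

```text
t 22.9 at [ 567.7 -231.1  284.9] 1.774 grip 33.7
{"xyz":[-0.0, 0.01, 0.14],"spin":-0},{"xyz":[-0.0, 0.0, 0.14],"spin":-0},{"xyz":[-0.0, 0.01, 0.14],"spin":-0},{"xyz":[-0.0, 0.0, 0.14],"spin":-0},{"xyz":[-0.0, 0.01, 0.14],"spin":-0},{"xyz":[-0.0, 0.0, 0.13],"spin":-0},{"xyz":[-0.0, 0.01, 0.14],"spin":-0},{"xyz":[-0.01, 0.0, 0.13],"spin":-0},{"xyz":[-0.0, 0.01, 0.14],"spin":-0},
end [ 571.8 -231.1  185.7] 1.774
```

Request:
jog_arm:
  targets:
    - {"xyz": [0, 0, 0.08], "spin": 0}
    - {"xyz": [0, 0, 0.17], "spin": 0}
    - {"xyz": [0, 0, 0.2], "spin": 0}
    - {"xyz": [0, 0, 0.2], "spin": 0}
    - {"xyz": [0, 0, 0.2], "spin": 0}
    - {"xyz": [0, 0, 0.18], "spin": 0}
    - {"xyz": [0, 0, 0.13], "spin": 0}
    - {"xyz": [0, 0, 0.06], "spin": 0}
    - {"xyz": [0, 0, 0], "spin": 0}
    - {"xyz": [0, 0, 0], "spin": 0}

```text
time: 24.15
tool_pos: [567.6, -230.2, 189.7]
tcp_rot: [3.141, 0.001, 1.775]
contact_force: [0.3, -0.1, -4.1]
grip_width: 33.9
finger_force: 29.9
```

Request:
jog_arm:
  targets:
    - {"xyz": [-0.01, 0.02, 0], "spin": 0}
    - {"xyz": [-0.01, 0.03, 0.01], "spin": 0}
    - {"xyz": [0, 0, 0.04], "spin": 0}
    - {"xyz": [0, 0, 0.05], "spin": 0}
    - {"xyz": [0, 0, 0.04], "spin": 0}
    - {"xyz": [0, 0, 0.03], "spin": 0}
    - {"xyz": [0, 0, 0.03], "spin": 0}
    - {"xyz": [0, 0, 0.02], "spin": 0}
    - {"xyz": [0, 0, 0.01], "spin": 0}
    - {"xyz": [0, 0, 0], "spin": 0}

```text
time: 25.4
tool_pos: [571.5, -230.8, 170.7]
tcp_rot: [3.141, -0.0, 1.775]
contact_force: [-0.5, -0.3, -4.2]
grip_width: 33.6
finger_force: 29.9
```

Request:
jog_arm:
  targets:
    - {"xyz": [0, 0, 0.01], "spin": 0}
    - {"xyz": [0, 0, 0], "spin": 0}
    - {"xyz": [0, 0, 0.01], "spin": 0}
    - {"xyz": [0, 0, 0], "spin": 0}
    - {"xyz": [0, 0, 0], "spin": 0}
    - {"xyz": [0, 0, 0], "spin": 0}
    - {"xyz": [0, 0, 0], "spin": 0}
    - {"xyz": [0, 0, 0], "spin": 0}
    - {"xyz": [0, 0, 0], "spin": 0}
    - {"xyz": [0, 0, 0], "spin": 0}

```text
time: 26.65
tool_pos: [571.6, -230.9, 169.3]
tcp_rot: [3.141, 0.0, 1.775]
contact_force: [-0.8, 1.1, -0.0]
grip_width: 34.0
finger_force: 29.9
```

Request:
jog_arm:
  targets:
    - {"xyz": [0, 0, 0], "spin": 0}
    - {"xyz": [0, 0, 0], "spin": 0}
    - {"xyz": [0, 0, 0], "spin": 0}
    - {"xyz": [0, 0, 0], "spin": 0}
    - {"xyz": [0, 0, 0], "spin": 0}
    - {"xyz": [0, 0, 0], "spin": 0}
    - {"xyz": [0, 0, 0], "spin": 0}
    - {"xyz": [0, 0, 0], "spin": 0}
    - {"xyz": [0, 0, 0], "spin": 0}
    - {"xyz": [0, 0, 0], "spin": 0}
  gripper: 44

```text
time: 27.9
tool_pos: [571.5, -230.8, 169.1]
tcp_rot: [3.141, -0.0, 1.775]
contact_force: [1.0, -0.3, 0.8]
grip_width: 40.5
finger_force: 0.3
```

Request:
jog_arm:
  targets:
    - {"xyz": [0, -0.02, 0], "spin": 0}
    - {"xyz": [0, -0.02, 0], "spin": 0}
    - {"xyz": [0, -0.02, 0], "spin": 0}
    - {"xyz": [0, -0.02, 0], "spin": 0}
    - {"xyz": [0, -0.02, 0], "spin": 0}
    - {"xyz": [0, -0.02, 0], "spin": 0}
    - {"xyz": [0, -0.02, 0], "spin": 0}
    - {"xyz": [0, -0.02, 0], "spin": 0}
    - {"xyz": [0, -0.02, 0], "spin": 0}
    - {"xyz": [0, -0.02, 0], "spin": 0}
  gripper: 60

```text
time: 29.15
tool_pos: [555.7, -234.1, 169.1]
tcp_rot: [3.142, -0.0, 1.775]
contact_force: [-0.4, 1.2, -0.1]
grip_width: 54.8
finger_force: 0.3
```

Request:
jog_arm:
  targets:
    - {"xyz": [0, -0.02, 0], "spin": 0}
    - {"xyz": [0, -0.02, 0], "spin": 0}
    - {"xyz": [0, -0.01, 0], "spin": 0}
    - {"xyz": [0, -0.01, 0], "spin": 0}
    - {"xyz": [0, -0.01, 0], "spin": 0}
    - {"xyz": [0, -0.01, 0], "spin": 0}
    - {"xyz": [0, 0, 0], "spin": 0}
    - {"xyz": [0, 0, 0], "spin": 0}
    - {"xyz": [0, 0, 0], "spin": 0}
    - {"xyz": [0, 0, 0], "spin": 0}
  gripper: 80

```text
time: 30.4
tool_pos: [549.6, -235.4, 169.1]
tcp_rot: [3.142, -0.0, 1.775]
contact_force: [-1.8, -0.6, -0.2]
grip_width: 73.1
finger_force: 0.1
```

Request:
jog_arm:
  targets:
    - {"xyz": [0, 0, 0], "spin": 0}
    - {"xyz": [0, 0, 0], "spin": 0}
    - {"xyz": [0, 0, 0], "spin": 0}
    - {"xyz": [0, 0, 0], "spin": 0}
    - {"xyz": [0, 0, 0], "spin": 0}
    - {"xyz": [0, 0, 0], "spin": 0}
    - {"xyz": [0, 0, -0.2], "spin": 0}
    - {"xyz": [0, 0, -0.3], "spin": 0}
    - {"xyz": [0, 0, -0.3], "spin": 0}
    - {"xyz": [0, 0, -0.1], "spin": 0}
  gripper: 100

```text
time: 31.65
tool_pos: [550.2, -235.7, 243.7]
tcp_rot: [3.139, 0.003, 1.775]
contact_force: [0.5, -0.4, -0.0]
grip_width: 91.6
finger_force: 0.0
```

```bash
python3 look.py large 0 l3 2>/dev/null; python3 pl.py 382.3 -302.1 200 1.141 10
```

```text
[ 550.2 -235.7  243.7] [3.139e+00 3.000e-03 1.775e+00] [ 0.5 -0.4 -0. ] 91.5623957470182
t 31.75 at [ 549.9 -235.5  242.3] 1.775 grip 91.5
{"xyz":[-0.04, -0.22, 0.05],"spin":0.63},{"xyz":[-0.05, -0.22, 0.05],"spin":0.63},{"xyz":[-0.07, -0.22, 0.05],"spin":0.63},{"xyz":[-0.08, -0.21, 0.05],"spin":0.63},{"xyz":[-0.09, -0.2, 0.05],"spin":0.63},{"xyz":[-0.11, -0.2, 0.06],"spin":0.63},{"xyz":[-0.12, -0.19, 0.05],"spin":0.63},{"xyz":[-0.13, -0.19, 0.06],"spin":0.63},{"xyz":[-0.14, -0.17, 0.05],"spin":0.63},{"xyz":[-0.15, -0.17, 0.06],"spin":0.63},
end [ 382.3 -302.1  199.9] 1.145
```

View pics/l3.png

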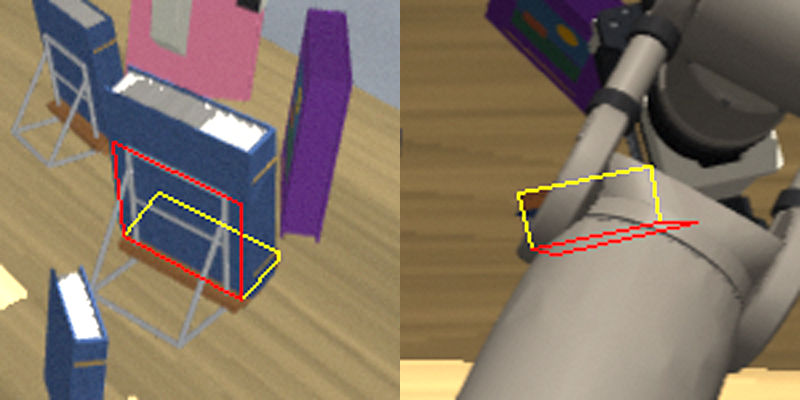

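```bash
python3 - <<'E'
from h import *
C=cal('top')
for u,v in((393,352),(417,355),(402,291),(424,292),(447,353),(530,355)): print(u,v,px2w(u,v,165,C).round(0))
for c in box(75,1,0)[:0]:pass
# body: tool x (75) , tool y(190)
a=1.141; tx=np.array([np.cos(a),np.sin(a)]); ty=np.array([np.sin(a),-np.cos(a)])
print([ (np.array([382,-302])+i*37.5*tx+j*95*ty).round(0).tolist() for i in(-1,1) for j in(-1,1)])
E
```

```text
393 352 [ 236. -134.  165.]
417 355 [ 230. -182.  165.]
402 291 [ 359. -157.  165.]
424 292 [ 356. -202.  165.]
447 353 [ 233. -243.  165.]
530 355 [ 228. -409.  165.]
[[280.0, -297.0], [453.0, -376.0], [311.0, -228.0], [484.0, -307.0]]
```

Request:
jog_arm:
  targets:
    - {"xyz": [-0.04, -0.22, 0.05], "spin": 0.63}
    - {"xyz": [-0.05, -0.22, 0.05], "spin": 0.63}
    - {"xyz": [-0.07, -0.22, 0.05], "spin": 0.63}
    - {"xyz": [-0.08, -0.21, 0.05], "spin": 0.63}
    - {"xyz": [-0.09, -0.2, 0.05], "spin": 0.63}
    - {"xyz": [-0.11, -0.2, 0.06], "spin": 0.63}
    - {"xyz": [-0.12, -0.19, 0.05], "spin": 0.63}
    - {"xyz": [-0.13, -0.19, 0.06], "spin": 0.63}
    - {"xyz": [-0.14, -0.17, 0.05], "spin": 0.65}
    - {"xyz": [-0.15, -0.17, 0.06], "spin": 0.65}

```text
time: 33.0
tool_pos: [380.9, -302.3, 198.4]
tcp_rot: [3.141, -0.0, 1.137]
contact_force: [0.4, -0.9, -0.1]
grip_width: 91.7
finger_force: 0.0
```

Request:
jog_arm:
  targets:
    - {"xyz": [0, 0.01, 0.08], "spin": 0}
    - {"xyz": [0, 0, 0.17], "spin": 0}
    - {"xyz": [0, 0, 0.22], "spin": 0}
    - {"xyz": [0, 0, 0.24], "spin": 0}
    - {"xyz": [0, 0, 0.24], "spin": 0}
    - {"xyz": [0, 0, 0.22], "spin": 0}
    - {"xyz": [0, 0, 0.17], "spin": 0}
    - {"xyz": [0, 0, 0.09], "spin": 0}
    - {"xyz": [0, 0, 0.03], "spin": 0}
    - {"xyz": [0, 0, 0], "spin": 0}

```text
time: 34.25
tool_pos: [382.9, -302.4, 82.1]
tcp_rot: [3.141, 0.0, 1.141]
contact_force: [-0.4, 0.2, 0.2]
grip_width: 92.0
finger_force: 0.0
```

Request:
jog_arm:
  targets:
    - {"xyz": [0, 0, 0], "spin": 0}
    - {"xyz": [0, 0, 0], "spin": 0}
    - {"xyz": [0, 0, 0], "spin": 0}
    - {"xyz": [0, 0, 0], "spin": 0}
    - {"xyz": [0, 0, 0], "spin": 0}
    - {"xyz": [0, 0, 0], "spin": 0}
    - {"xyz": [0, 0, 0], "spin": 0}
    - {"xyz": [0, 0, 0], "spin": 0}
    - {"xyz": [0, 0, 0], "spin": 0}
    - {"xyz": [0, 0, 0], "spin": 0}
  gripper: 0

```text
time: 35.5
tool_pos: [382.6, -302.2, 81.8]
tcp_rot: [-3.141, -0.0, 1.141]
contact_force: [1.0, 0.1, -0.8]
grip_width: 23.9
finger_force: 29.8
```

```bash
python3 pv.py 382.6 -302.2 270 1.141 450 -20 270 1.5 10;python3 pv.py 450 -20 270 1.5 624.7 261.1 270 1.677 10
```

```text
t 0 at [ 382.6 -302.2  270. ] 1.141 grip 0
{"xyz":[0.36, -0.07, -0.0],"spin":-0.36},{"xyz":[0.36, -0.06, -0.0],"spin":-0.36},{"xyz":[0.36, -0.04, -0.0],"spin":-0.36},{"xyz":[0.36, -0.03, -0.0],"spin":-0.36},{"xyz":[0.36, -0.02, -0.0],"spin":-0.36},{"xyz":[0.36, -0.01, -0.0],"spin":-0.36},{"xyz":[0.36, 0.01, -0.0],"spin":-0.36},{"xyz":[0.36, 0.02, -0.0],"spin":-0.36},{"xyz":[0.36, 0.03, -0.0],"spin":-0.36},{"xyz":[0.37, 0.05, -0.0],"spin":-0.36},
end [450.1 -19.7 270. ] 1.501
t 0 at [450. -20. 270.] 1.5 grip 0
{"xyz":[0.37, 0.19, -0.0],"spin":-0.18},{"xyz":[0.36, 0.2, -0.0],"spin":-0.18},{"xyz":[0.36, 0.21, -0.0],"spin":-0.18},{"xyz":[0.35, 0.21, -0.0],"spin":-0.18},{"xyz":[0.35, 0.22, -0.0],"spin":-0.18},{"xyz":[0.35, 0.23, -0.0],"spin":-0.18},{"xyz":[0.34, 0.23, -0.0],"spin":-0.18},{"xyz":[0.34, 0.24, -0.0],"spin":-0.18},{"xyz":[0.34, 0.24, -0.0],"spin":-0.18},{"xyz":[0.33, 0.25, -0.0],"spin":-0.18},
end [625.  261.4 270. ] 1.68
```

Request:
jog_arm:
  targets:
    - {"xyz": [0, 0, -0.06], "spin": 0}
    - {"xyz": [0, 0, -0.2], "spin": 0}
    - {"xyz": [0, 0, -0.3], "spin": 0}
    - {"xyz": [0, 0, -0.35], "spin": 0}
    - {"xyz": [0, 0, -0.35], "spin": 0}
    - {"xyz": [0, 0, -0.35], "spin": 0}
    - {"xyz": [0, 0, -0.35], "spin": 0}
    - {"xyz": [0, 0, -0.25], "spin": 0}
    - {"xyz": [0, 0, -0.12], "spin": 0}
    - {"xyz": [0, 0, -0.02], "spin": 0}

```text
time: 36.75
tool_pos: [382.6, -302.2, 270.0]
tcp_rot: [3.141, 0.0, 1.141]
contact_force: [0.4, -1.0, -1.8]
grip_width: 23.7
finger_force: 29.8
```

Request:
jog_arm:
  targets:
    - {"xyz": [0.36, -0.07, 0], "spin": -0.36}
    - {"xyz": [0.36, -0.06, 0], "spin": -0.36}
    - {"xyz": [0.36, -0.04, 0], "spin": -0.36}
    - {"xyz": [0.36, -0.03, 0], "spin": -0.36}
    - {"xyz": [0.36, -0.02, 0], "spin": -0.36}
    - {"xyz": [0.36, -0.01, 0], "spin": -0.36}
    - {"xyz": [0.36, 0.01, 0], "spin": -0.36}
    - {"xyz": [0.36, 0.02, 0], "spin": -0.36}
    - {"xyz": [0.36, 0.03, 0], "spin": -0.36}
    - {"xyz": [0.37, 0.05, 0], "spin": -0.36}

```text
time: 38.0
tool_pos: [449.9, -18.7, 268.9]
tcp_rot: [-3.14, -0.0, 1.502]
contact_force: [-1.1, 0.1, -1.0]
grip_width: 23.5
finger_force: 29.8
```

Request:
jog_arm:
  targets:
    - {"xyz": [0.37, 0.19, 0], "spin": -0.18}
    - {"xyz": [0.36, 0.2, 0], "spin": -0.18}
    - {"xyz": [0.36, 0.21, 0], "spin": -0.18}
    - {"xyz": [0.35, 0.21, 0], "spin": -0.18}
    - {"xyz": [0.35, 0.22, 0], "spin": -0.18}
    - {"xyz": [0.35, 0.23, 0], "spin": -0.18}
    - {"xyz": [0.34, 0.23, 0], "spin": -0.18}
    - {"xyz": [0.34, 0.24, 0], "spin": -0.18}
    - {"xyz": [0.34, 0.24, 0], "spin": -0.18}
    - {"xyz": [0.33, 0.25, 0], "spin": -0.18}

```text
time: 39.25
tool_pos: [625.1, 262.7, 268.2]
tcp_rot: [-3.139, 0.0, 1.681]
contact_force: [0.4, -0.3, -0.7]
grip_width: 23.7
finger_force: 29.8
```

Request:
jog_arm:
  targets:
    - {"xyz": [0, 0, 0.08], "spin": 0}
    - {"xyz": [0, 0, 0.2], "spin": 0}
    - {"xyz": [0, 0, 0.3], "spin": 0}
    - {"xyz": [0, 0, 0.3], "spin": 0}
    - {"xyz": [0, 0, 0.3], "spin": 0}
    - {"xyz": [0, 0, 0.25], "spin": 0}
    - {"xyz": [0, 0, 0.18], "spin": 0}
    - {"xyz": [0, 0, 0.1], "spin": 0}
    - {"xyz": [0, 0, 0.03], "spin": 0}
    - {"xyz": [0, 0, 0], "spin": 0}

```text
time: 40.5
tool_pos: [625.2, 261.9, 131.2]
tcp_rot: [3.141, -0.0, 1.681]
contact_force: [0.5, 0.7, -1.2]
grip_width: 23.6
finger_force: 29.8
```

```bash
python3 pl.py 624.7 261.1 112.5 1.677 2; python3 look.py small 81.8 l4 2>/dev/null
```

```text
t 40.5 at [625.2 261.9 131.2] 1.681 grip 23.6
{"xyz":[-0.0, -0.0, 0.12],"spin":0.02},{"xyz":[-0.01, -0.01, 0.11],"spin":0.02},
end [624.5 261.  112.8] 1.677
[625.2 261.9 131.2] [ 3.141 -0.     1.681] [ 0.5  0.7 -1.2] 23.606913434767755
```

View pics/l4.png

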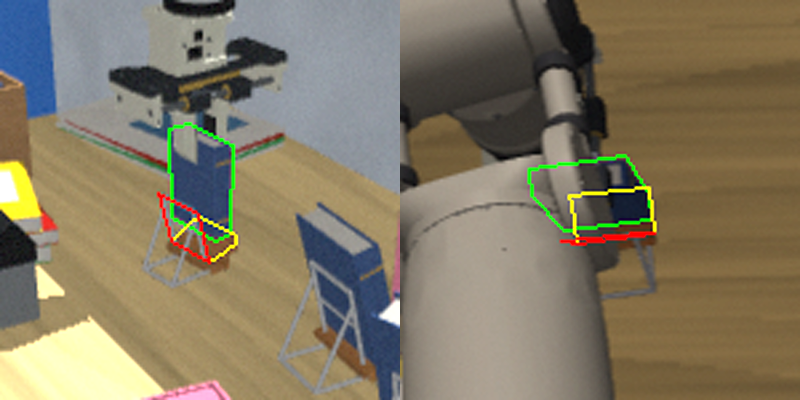

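The held book (green) sits over the ledge (yellow), as planned.

Request:
jog_arm:
  targets:
    - {"xyz": [-0.01, 0, 0.04], "spin": 0}
    - {"xyz": [0, 0, 0.05], "spin": 0}
    - {"xyz": [0, 0, 0.05], "spin": 0}
    - {"xyz": [0, 0, 0.04], "spin": 0}
    - {"xyz": [0, 0, 0.03], "spin": 0}
    - {"xyz": [0, 0, 0.02], "spin": 0}
    - {"xyz": [0, 0, 0.01], "spin": 0}
    - {"xyz": [0, 0, 0], "spin": 0}
    - {"xyz": [0, 0, 0], "spin": 0}
    - {"xyz": [0, 0, 0], "spin": 0}

```text
time: 41.85
tool_pos: [625.1, 261.1, 111.7]
tcp_rot: [3.141, -0.0, 1.681]
contact_force: [-0.3, 0.4, -1.9]
grip_width: 23.8
finger_force: 29.8
```

Request:
jog_arm:
  targets:
    - {"xyz": [0, 0, 0.01], "spin": 0}
    - {"xyz": [0, 0, 0], "spin": 0}
    - {"xyz": [0, 0, 0.01], "spin": 0}
    - {"xyz": [0, 0, 0], "spin": 0}
    - {"xyz": [0, 0, 0], "spin": 0}
    - {"xyz": [0, 0, 0], "spin": 0}
    - {"xyz": [0, 0, 0], "spin": 0}
    - {"xyz": [0, 0, 0], "spin": 0}
    - {"xyz": [0, 0, 0], "spin": 0}
    - {"xyz": [0, 0, 0], "spin": 0}

```text
time: 43.1
tool_pos: [625.2, 261.0, 110.4]
tcp_rot: [3.141, -0.0, 1.681]
contact_force: [-2.4, -1.2, 5.2]
grip_width: 24.1
finger_force: 29.8
```

Request:
jog_arm:
  targets:
    - {"xyz": [0, 0, 0], "spin": 0}
    - {"xyz": [0, 0, 0], "spin": 0}
    - {"xyz": [0, 0, 0], "spin": 0}
    - {"xyz": [0, 0, 0], "spin": 0}
    - {"xyz": [0, 0, 0], "spin": 0}
    - {"xyz": [0, 0, 0], "spin": 0}
    - {"xyz": [0, 0, 0], "spin": 0}
    - {"xyz": [0, 0, 0], "spin": 0}
    - {"xyz": [0, 0, 0], "spin": 0}
    - {"xyz": [0, 0, 0], "spin": 0}
  gripper: 33

```text
time: 44.35
tool_pos: [625.0, 261.0, 109.9]
tcp_rot: [3.142, -0.0, 1.681]
contact_force: [0.1, 0.3, -1.5]
grip_width: 30.1
finger_force: 0.1
```

Request:
jog_arm:
  targets:
    - {"xyz": [0, -0.02, 0], "spin": 0}
    - {"xyz": [0, -0.02, 0], "spin": 0}
    - {"xyz": [0, -0.02, 0], "spin": 0}
    - {"xyz": [0, -0.02, 0], "spin": 0}
    - {"xyz": [0, -0.01, 0], "spin": 0}
    - {"xyz": [0, -0.01, 0], "spin": 0}
    - {"xyz": [0, -0.01, 0], "spin": 0}
    - {"xyz": [0, -0.01, 0], "spin": 0}
    - {"xyz": [0, 0, 0], "spin": 0}
    - {"xyz": [0, 0, 0], "spin": 0}
  gripper: 50

```text
time: 45.6
tool_pos: [615.5, 260.0, 110.0]
tcp_rot: [3.141, -0.0, 1.681]
contact_force: [-0.6, 0.5, -0.4]
grip_width: 45.9
finger_force: 0.2
```

Request:
jog_arm:
  targets:
    - {"xyz": [0, 0, 0], "spin": 0}
    - {"xyz": [0, 0, 0], "spin": 0}
    - {"xyz": [0, 0, 0], "spin": 0}
    - {"xyz": [0, 0, 0], "spin": 0}
    - {"xyz": [0, 0, 0], "spin": 0}
    - {"xyz": [0, 0, 0], "spin": 0}
    - {"xyz": [0, 0, 0], "spin": 0}
    - {"xyz": [0, 0, 0], "spin": 0}
    - {"xyz": [0, 0, 0], "spin": 0}
    - {"xyz": [0, 0, 0], "spin": 0}
  gripper: 72

```text
time: 46.85
tool_pos: [615.5, 260.0, 109.9]
tcp_rot: [3.142, -0.0, 1.681]
contact_force: [-0.1, -0.2, -0.2]
grip_width: 65.7
finger_force: 0.0
```

Request:
jog_arm:
  targets:
    - {"xyz": [0, 0, 0], "spin": 0}
    - {"xyz": [0, 0, 0], "spin": 0}
    - {"xyz": [0, 0, 0], "spin": 0}
    - {"xyz": [0, 0, 0], "spin": 0}
    - {"xyz": [0, 0, 0], "spin": 0}
    - {"xyz": [0, 0, 0], "spin": 0}
    - {"xyz": [0, 0, -0.2], "spin": 0}
    - {"xyz": [0, 0, -0.4], "spin": 0}
    - {"xyz": [0, 0, -0.4], "spin": 0}
    - {"xyz": [0, 0, -0.3], "spin": 0}
  gripper: 100

```text
time: 48.1
tool_pos: [616.0, 260.1, 217.1]
tcp_rot: [3.138, -0.001, 1.681]
contact_force: [-0.1, -0.1, -0.1]
grip_width: 91.7
finger_force: 0.0
```

```bash
python3 pl.py 290 420 230 1.9 10
```

```text
t 48.1 at [616.  260.1 217.1] 1.681 grip 91.7
{"xyz":[0.24, -0.38, -0.02],"spin":-0.22},{"xyz":[0.25, -0.38, -0.02],"spin":-0.22},{"xyz":[0.26, -0.37, -0.02],"spin":-0.22},{"xyz":[0.27, -0.37, -0.01],"spin":-0.22},{"xyz":[0.28, -0.36, -0.02],"spin":-0.22},{"xyz":[0.28, -0.35, -0.01],"spin":-0.22},{"xyz":[0.29, -0.35, -0.02],"spin":-0.22},{"xyz":[0.3, -0.34, -0.01],"spin":-0.22},{"xyz":[0.31, -0.34, -0.02],"spin":-0.22},{"xyz":[0.31, -0.32, -0.01],"spin":-0.22},
end [290.4 419.7 229.9] 1.901
```

Clear the view, then check all three.

Request:
jog_arm:
  targets:
    - {"xyz": [0.24, -0.38, -0.02], "spin": -0.22}
    - {"xyz": [0.25, -0.38, -0.02], "spin": -0.22}
    - {"xyz": [0.26, -0.37, -0.02], "spin": -0.22}
    - {"xyz": [0.27, -0.37, -0.01], "spin": -0.22}
    - {"xyz": [0.28, -0.36, -0.02], "spin": -0.22}
    - {"xyz": [0.28, -0.35, -0.01], "spin": -0.22}
    - {"xyz": [0.29, -0.35, -0.02], "spin": -0.22}
    - {"xyz": [0.3, -0.34, -0.01], "spin": -0.22}
    - {"xyz": [0.31, -0.34, -0.02], "spin": -0.22}
    - {"xyz": [0.31, -0.32, -0.01], "spin": -0.22}

```text
time: 49.35
tool_pos: [289.0, 420.3, 228.2]
tcp_rot: [3.14, -0.001, 1.902]
contact_force: [-0.5, -0.0, -0.9]
grip_width: 91.9
finger_force: 0.0
```

```bash
cat > fin.py <<'E'
from h import *
SP=dict(small=(626.2,261.3,.106),medium=(644.1,-6.5,-.099),large=(568.8,-231.9,.205))
o=[]
for v,(x,y,ww,hh) in dict(top=(190,140,280,140),side=(230,140,280,200)).items():
    im=bot.capture(v); C=cal(v)
    for n in SP:
        t,b,h=BK[n]
        L=[sp(s,m,j*b/2) for s in(2,t+2) for m in(0,h) for j in(-1,1)]   # expected: back against the wires, flat on the ledge
        cv2.polylines(im,[cv2.convexHull(proj(w(SP[n],L),C).astype(np.float32)).astype(int)],1,(0,255,0),1)
    o.append(cv2.resize(im[y:y+hh,x:x+ww],None,fx=800/ww if v=='top' else 2.86,fy=800/ww if v=='top' else 2.86,interpolation=2))
    cv2.imwrite(f'pics/fin_{v}.png',np.clip(o[-1]*1.4,0,255).astype(np.uint8))
E
python3 fin.py
```

```text
(no output)
```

View pics/fin_top.png

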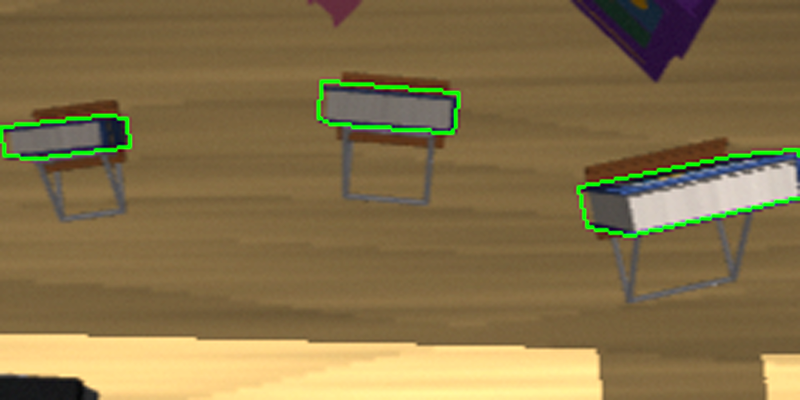

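View pics/fin_side.png

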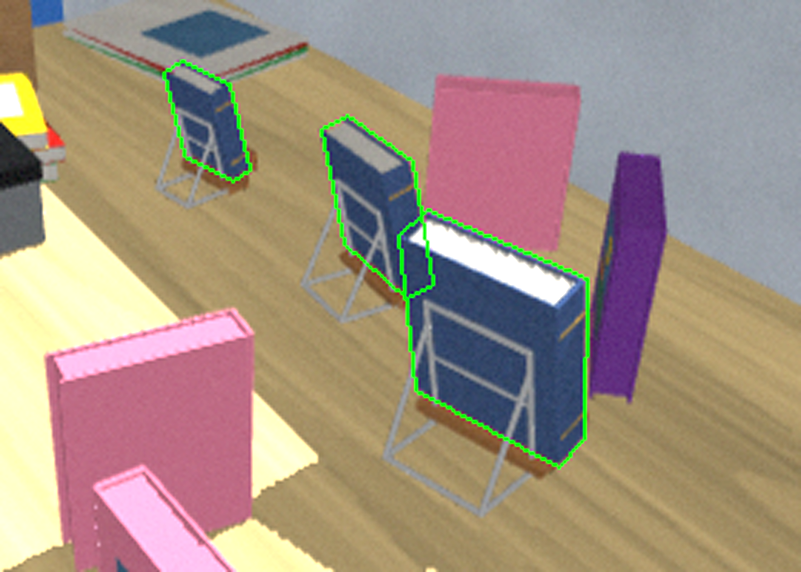

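All three books match the expected leaning pose in both views, within a few mm, and nothing else has moved. Handing in.

```bash
python3 -c "
from plant import bot
print(bot.close_job())"
```

```text
the job is handed in; nothing more can be done
None
```

All three hardbacks are on their own stands, leaning back with picture covers to the front, and the job was handed in at about 49 s of the 102 s limit; the hand-in returned no verdict, but the last top and side pictures showed every book within a few mm of its expected pose.

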